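Lock the mixing jar up into the bench mixer

ROBOT

A 7-joint arm with a two-finger parallel gripper is mounted at the origin on the work surface. World frame = base frame: x ahead of the robot, y to its left, z up, the work surface at z = 0. Lengths are in m, angles in rad, forces in N, time in s.
With the tool pointing down it reaches from about 0.35 to 0.9 m from the base axis. Payload 7.2 kg.
Tool frame: the origin (TCP) lies between the finger pads; the fingertips stand env.tip_extent ahead of it and the grasp point (between the pads) lies 8 mm behind it (env.tip_extent is the distance from the TCP to the fingertips, in m); z points along the fingers, y is the line along which they close (so a half turn about z gives the same grasp; the last joint's range is limited). The gripper opens to 88 mm and grips with 3 to 60 N. Pads are 20 mm wide; open, the fingers measure 115 mm over their backs; the gripper's body (75 mm by 178 mm) begins 61 mm behind the grasp point.
Start: joints at [1.262, 0.411, -0.013, 1.596, 0.006, 1.134, -0.082], TCP at [0.149, -0.607, 0.234] pointing down, gripper open.
Joint ranges: [-2.95, 2.95], [-0.29, 1.99], [-1.47, 1.44], [0.14, 2.54], [-1.03, 4.17], [0.13, 1.85], [-2.86, 2.86]. Speed limits (rad/s): [2.39, 2.39, 3.01, 3.01, 3.14, 3.14, 3.14].

INTERFACE

Orientations are given as a unit quaternion [x, y, z, w].
In Python, from cell import readout, eyes, env gives the robot as it stands. The module is installed in compiled form; this text tells all that it offers.
- The arm moves only by the tool arm_command, never from a script. Its argument "deltas" is one flat list of numbers, 4 for each row, row after row: the shift along the world's x, y, z in units of 30 mm (1.0 is 30 mm), then the turn about the world's z in units of 8 degrees (1.0 is 8 degrees). A call has 1 to 10 rows; each row is the pose to reach, as a shift and turn from the pose commanded when the call began; what a row does not reach only later rows make up. A row lasts 1/8 s, in which the tool goes at most 62.5 mm and 10.7 degrees, less where a joint would pass 70% of its speed; a pose out of reach is approached as far as the arm can. A call with a gripper value outside its range is refused whole. "hand" is the gripper command: -1 is shut, 1 is fully open, values between are in proportion, set as the call begins (left out, the last holds). The fingers move at their own pace and stop on an object; "grip_force" is the grip in N (left out, the last holds). Time passes only in rows, so rows that repeat a pose let the fingers close. It gives the time, the measured TCP pose, the force, the opening and the grip force at its end, in the units of the state.
- readout.sense(): the state, without advancing time (a new reading comes with each control period).
- eyes.snapshot(name): name is "scene" or "top" or "wrist"; returns the picture (420x560x3 uint8, red, green, blue); there is no depth.
- eyes.calibration(name): a dict with "fovy" (degrees; the focal length in pixels is half the picture's height over the tangent of half this angle, whatever the lens; pixels are square), "cx", "cy" (the principal point, pixels), "view" (4x4, takes a point from world to camera coordinates); the wrist camera has in their place "tool_from_camera" (4x4, takes a point from camera to tool coordinates, whose origin is the TCP and whose axes are the flange's). Camera axes: x right, y down, z forward; pixel columns grow to the right and rows downward; lengths in m; the calibration is good to about 2 mm. A picture is of the moment at which its call begins: read the wrist's pose just before it. calibration takes no time and is no camera call.
- env.close_job(): hands the job in; it is judged then, once.
The state is a dict: "t": time; "q": joint angles; "qd": joint speeds; "tau": joint torques, N m; "tool_pos": TCP position; "orientation": TCP orientation; "wrist_force": force on the tool from outside, world axes, zero at the start; "ft_torque": the same for the moment, N m; "opening": finger opening in m; "grip_force": force on a finger pad.
Only numpy, scipy, OpenCV 4.12 (cv2) and the standard library are available. Lean on these libraries where they do the work, as an engineer would, in place of code of your own. Each camera call takes 0.05 s, during which the arm holds its last target. There are 200 camera calls.

TASK

Pick up the steel mixing jar by its black handle, bring it under the mixer's head, push it gently up into the bayonet ring and turn it counter-clockwise (seen from above) until it stops and its lugs drop into their locks, then let go so that the jar hangs there by itself. The slots cannot be seen and may stand a little to either side of the yellow mark: feel for them under light pressure, never force jar or mixer, keep the jar upright, and leave the tube rack, steel beaker and orange stand where they are.

Things in the scene. Friction and masses are not known exactly. Their poses are not given: they have to be found in the camera images.
- jar_axis (a point): Closed steel mixing jar, 0.17 to 0.33 kg, standing loose on the bench. Point on its axis 40 mm above its underside; z up, the handle points along -x. Body 72 mm across, 50 mm high, ending in a flat shoulder; then a neck 61 mm across up to 69 mm, tapering to 48 mm across at the flat top, 80 mm up.
- jar_lugs (a point): Point on the jar's axis 60 mm above its underside, level with the undersides of its three brass lugs; axes as the jar's. The lugs stand out of the neck at 0, 120 and 240 degrees from +x (one is opposite the handle), to 39.5 mm from the axis; each 10 mm wide and 5 mm thick (60 to 65 mm above the underside).
- jar_grip (a point): Centre of the black upright grip block at the end of the jar's handle: 26 mm radially (x) by 24 mm across (y) by 44 mm high, 120 mm from the jar's axis along its -x, 46 mm above its underside; axes as the jar's. A bar 14 mm wide and 12 mm high, centred 34 mm above the underside, joins it to the jar.
- mixer: White bench mixer, fixed. Origin on the bench right below the mount's vertical axis; -x is its front, towards the robot. Foot a disc 150 mm across round the axis, 14 mm thick, joined to a column 50 x 75 mm, 314 mm high, centred 155 mm from the axis at the back right (0.9 rad clockwise from the mixer's +x); motor head 92 mm across round the axis, 172 to 337 mm up.
- head_mark (a point): Yellow mark on the motor head's front, 187 mm up, 46 mm from the axis (repeated on its top): the handle points about there as the lugs enter (jar yaw = mixer yaw - 0.375 rad). Green marks 0.75 rad further counter-clockwise show about where it points when locked. Slots and locks together stand up to 0.22 rad to either side of the marks: unseen, fixed during a run.
- ring_mouth (a point): Centre of the underside of the steel bayonet ring below the motor head, 130 mm above the bench; axes as the mixer's; rises with the ring. Ring 98 mm outside, bore 64 mm. The jar's underside is 65 mm below this point when the lug tops touch the blank underside, 53 mm with the lugs on the ledge, 50 mm pushed right up (shoulder on ring), 56 mm locked.
- collar (a joint): Lift of the ring on its spring, in m (0 = hanging down at rest, at most 0.014). A push up of about 1.5 N starts to lift it, then 0.35 N more per mm; when the lugs find their slots it drops down over them.
- ring_slots (a point): Point on the ring's axis 7 mm above its underside, level with the top of the inner ledge. From below, lugs rise through slots (play +-0.07 rad) above this ledge, turn 0.75 rad counter-clockwise (seen from above) from the slot's middle to the lock's middle, with a stop 0.07 rad further, and drop there into pockets 3 mm deep.
- rack: Bystander: red tube rack, 75 x 170 mm with capped tubes to 106 mm high; origin under its centre
- beaker: Bystander: steel beaker, 70 mm across, 85 mm high; origin under its centre
- stand: Bystander: orange stand, 70 x 70 mm foot, 88 mm high; origin under its centre
Not all that is in view belongs to the job. What is shaped like the part that bears jar_axis but green is not meant.

How it is judged:
By the outcome, as a careful person would: the job done as asked, in the order asked, and still so for the second after the job is handed in, with the robot touching nothing.
It also fails if it takes over 67 s, if anything falls off the work surface, if the arm or the gripper's body presses on something with over 40 N, if the wrist force passes 120 N, or if a joint passes its speed limit or range.

## Working session

There is one attempt and no reset: what is moved stays moved. The work goes in short steps, Python scripts to look and compute and a tool call to move; the robot and the scene stay as the last step left them, time stands still between calls to the robot, and variables do not carry over. Pictures are saved under pics/ and viewed, at most 10 in all, crops included, and the job is handed in when it is done.

Besides the shell and the picture viewer there is one more tool, called after "Call:" as name(argument=value, ...) on one line, values as JSON. arm_command: Moves the arm, as the interface text tells. Its arguments: {"type":"object","properties":{"deltas":{"type":"array","items":{"type":"number"}},"hand":{"type":"number"},"grip_force":{"type":"number"}},"required":["deltas"]}

```bash
mkdir -p pics; python3 - <<'E'
from cell import readout, eyes, env
import cv2,numpy as np
for n in ["scene","top"]:
    cv2.imwrite(f"pics/{n}0.png",eyes.snapshot(n)[:,:,::-1])
    c=eyes.calibration(n);print(n,c["fovy"],c["cx"],c["cy"],np.round(c["view"],4).tolist())
c=eyes.calibration("wrist");print({k:(np.round(v,4).tolist()) for k,v in c.items()})
print(readout.sense(),env.tip_extent)
E
```

```text
scene 44.86441523608369 273.0582055265847 220.42304859355315 [[-0.206, 0.9785, -0.006, 0.164], [0.6018, 0.1219, -0.7893, -0.2375], [-0.7716, -0.1663, -0.6139, 1.5946], [0.0, 0.0, 0.0, 1.0]]
top 55.323741808651945 277.66936786336356 203.26335088884977 [[-0.0013, -0.9998, 0.0187, -0.0519], [-0.99, -0.0014, -0.1413, 0.5776], [0.1413, -0.0187, -0.9898, 0.944], [0.0, 0.0, 0.0, 1.0]]
{'fovy': 64.3165, 'cx': 280.0522, 'cy': 202.6285, 'tool_from_camera': [[0.0001, -0.9704, -0.2414, 0.0648], [1.0, 0.0002, -0.0005, 0.0002], [0.0005, -0.2414, 0.9704, -0.1506], [0.0, 0.0, 0.0, 1.0]]}
{'t': 0.1, 'q': array([ 1.26179684,  0.41182591, -0.01274034,  1.59694193,  0.00561176,
        1.13431767, -0.08221256]), 'qd': array([-0.00139457, -0.00246526,  0.00031807, -0.00352601,  0.00041019,
        0.00046732,  0.00217753]), 'tau': array([ 3.34413598e-03, -5.89097250e+01,  6.44311029e-01, -2.91711330e+01,
       -5.37085009e-02,  1.45327995e-02,  2.67525223e-05]), 'tool_pos': array([ 0.14892073, -0.60654572,  0.23289682]), 'orientation': array([ 9.92757887e-01,  1.20130127e-01, -1.38059431e-04, -7.15349626e-04]), 'wrist_force': array([ 0.43879696, -0.23708714, -0.09419455]), 'ft_torque': array([ 0.00692209,  0.00650965, -0.0079058 ]), 'grip_force': 0.0, 'opening': 0.0876717998057396} 0.011
```

View pics/scene0.png

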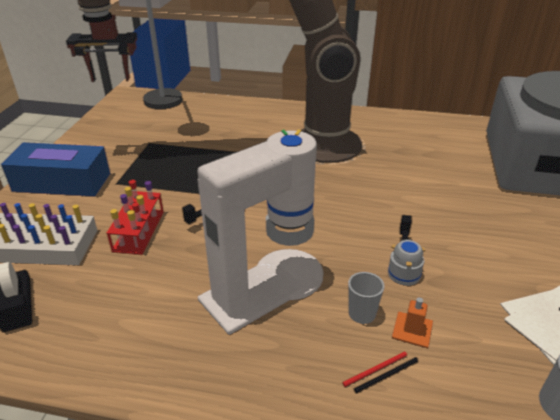

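View pics/top0.png

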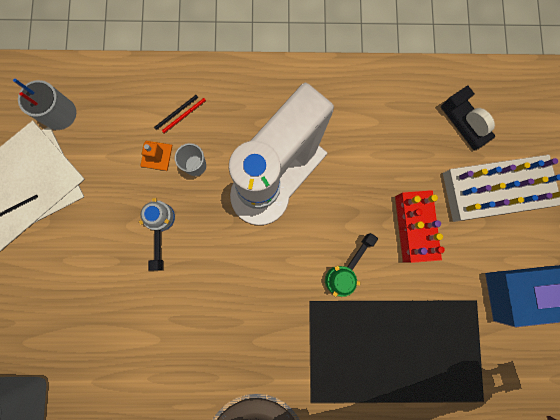

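Two jar-shaped things appear in the top view: the steel one with blue rings at (156,215), grip at (156,265), and a green one at (342,280). The steel one fits the description, since the green one is excluded. The mixer head top is at (254,166), with yellow (251,184) and green (266,183) marks. I'll confirm in one crop.

```bash
cat > h.py <<'E'
from cell import readout, eyes, env
import cv2,numpy as np
def foc(c): return 210/np.tan(np.radians(c["fovy"]/2))
def bp(n,u,v,z):
    c=eyes.calibration(n);f=foc(c);V=np.array(c["view"]);R=V[:3,:3];o=-R.T@V[:3,3]
    d=R.T@np.array([(u-c["cx"])/f,(v-c["cy"])/f,1]);return o+d*(z-o[2])/d[2]
def pj(n,p):
    c=eyes.calibration(n);f=foc(c);V=np.array(c["view"]);q=V[:3,:3]@np.asarray(p)+V[:3,3]
    return q[0]/q[2]*f+c["cx"],q[1]/q[2]*f+c["cy"]
E
python3 - <<'E'
from h import *
im=cv2.imread("pics/top0.png")
cv2.imwrite("pics/crop1.png",cv2.resize(im[130:280,125:310],None,fx=4,fy=4,interpolation=cv2.INTER_CUBIC))
for n,p in dict(jartop=(152,214,.08),grip=(156,265,.068),head=(254.5,165.5,.337),yel=(251,184,.337),grn=(266,183,.337),beaker=(190,160,.085),stand=(156,155,.0)).items(): print(n,bp("top",*p).round(4))
E
```

```text
jartop [0.5463 0.243  0.08  ]
grip [0.4282 0.2322 0.068 ]
head [ 0.6015 -0.0061  0.337 ]
yel [ 5.688e-01 -3.000e-04  3.370e-01]
grn [ 0.5707 -0.0262  0.337 ]
beaker [0.6749 0.1573 0.085 ]
stand [0.7095 0.2629 0.    ]
```

View pics/crop1.png

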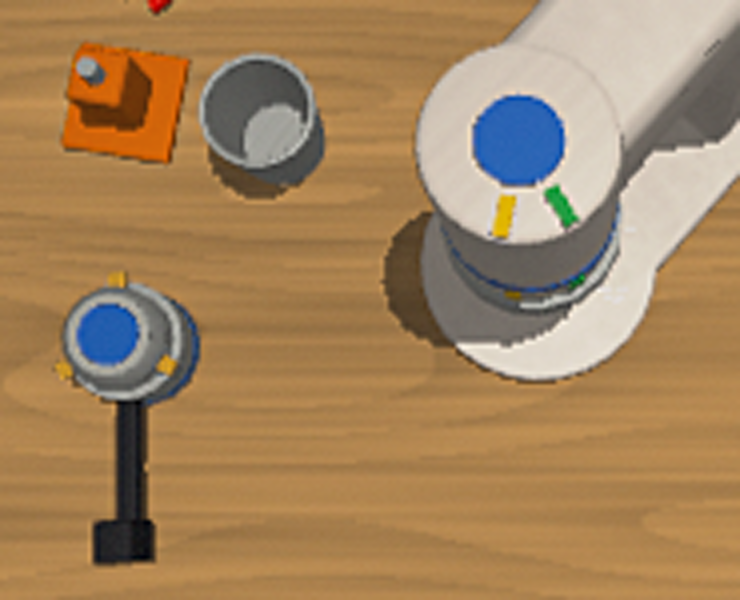

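The crop shows the steel jar: blue cap at full-frame (152,214), brass lugs, black handle down to the grip at (156,265). The mixer's yellow mark is at (251,184) and its green mark at (266,183). That gives a jar yaw of about 0.09, the mixer axis at about (0.602,-0.006), entry yaw about -0.165 and locked yaw about 0.58. I'll approach with a half-turned wrist, so the camera stays on the side away from the mixer.

Call:
arm_command(deltas=[2,3.4,0.2,1.3,4,6,0.4,2.6,5.5,8,0.5,3.9,7,10.5,0.5,5.2,8.4,12.5,0.5,6.5,8.4,14,0.5,7.8,8.6,16,0.5,9.1,8.8,18,0.5,10.4,9,20,0.5,11.7,9.1,22,0.5,13], hand=1)

```text
t: 1.35
tool_pos: [0.4073, -0.0469, 0.2485]
orientation: [0.514, 0.858, -0.0, 0.0]
wrist_force: [1.2, -0.4, -0.4]
opening: 0.0876
grip_force: 0.0
```

Call:
arm_command(deltas=[0,1.5,0,1.3,0,3,0,2.6,0,4.5,0,3.9,0,5.9,0,5.2,0,5.9,-0.2,6.5,0,5.9,-0.4,7.8,0,5.9,-0.5,8.4,0,5.9,-0.5,8.4,0,5.9,-0.5,8.4,0,5.9,-0.5,8.4])

```text
t: 2.6
tool_pos: [0.4074, 0.1282, 0.2336]
orientation: [-0.043, 0.999, -0.0, 0.0]
wrist_force: [0.3, 0.7, 0.3]
opening: 0.0875
grip_force: 0.0
```

```bash
cat >> h.py <<'E'
from scipy.spatial.transform import Rotation as Ro
def wbp(s,u,v,z):
    c=eyes.calibration("wrist");f=foc(c);T=np.array(c["tool_from_camera"]);R=Ro.from_quat(s["orientation"]).as_matrix()
    o=s["tool_pos"]+R@T[:3,3];d=R@T[:3,:3]@np.array([(u-c["cx"])/f,(v-c["cy"])/f,1]);return o+d*(z-o[2])/d[2]
def yaw(s):
    x=Ro.from_quat(s["orientation"]).as_matrix()[:,0];return np.arctan2(x[1],x[0])
E
python3 - <<'E'
from h import *
s=readout.sense();print(s["tool_pos"],yaw(s),s["q"].round(3))
cv2.imwrite("pics/w1.png",eyes.snapshot("wrist")[:,:,::-1])
E
```

```text
[0.40736419 0.12820832 0.23355479] -3.0555891921041862 [ 0.474  0.174 -0.972  1.999  0.165  1.049  1.083]
```

View pics/w1.png

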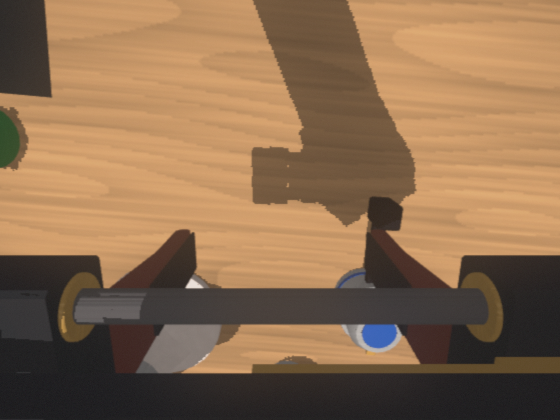

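The wrist view shows the grip block at about (386,213) and the jar cap at (379,334). The tool stopped 0.1 m short in y, so I'll move on and look again.

Call:
arm_command(deltas=[0,1.7,0,0,0.3,3.4,0,0,0.3,3.4,0,0,0.3,3.4,0,0,0.3,3.4,0,0])

```text
t: 3.28
tool_pos: [0.4165, 0.2287, 0.2333]
orientation: [-0.043, 0.999, -0.001, -0.0]
wrist_force: [0.2, 0.4, 0.1]
opening: 0.0877
grip_force: 0.0
```

```bash
python3 - <<'E'
from h import *
s=readout.sense();print(s["tool_pos"],yaw(s),s["q"].round(3),wbp(s,280,202,.068))
im=eyes.snapshot("wrist")[:,:,::-1]
cv2.imwrite("pics/w2.png",im);cv2.imwrite("pics/w2c.png",cv2.resize(im[130:390,150:410],(598,598)))
E
```

```text
[0.4164633  0.22868454 0.23329961] -3.056515032408465 [ 0.23   0.295 -0.988  1.9    0.278  1.093  0.787] [0.42819415 0.22928394 0.068     ]
```

View pics/w2c.png

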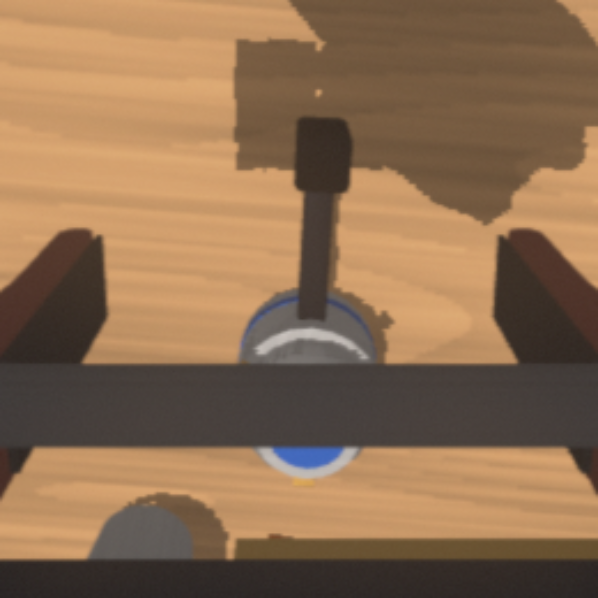

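```bash
python3 - <<'E'
from h import *
s=readout.sense()
g=wbp(s,150+323/2.3,130+160/2.3,.068);c=wbp(s,150+310/2.3,130+419/2.3,.08);l=wbp(s,150+303/2.3,130+483/2.3,.063)
print(g,c,l);
for a,b in((g,c),(g,l)):
  d=b-a;print(np.hypot(*d[:2]),np.arctan2(d[1],d[0]))
print(bp("top",125+124/4,130+542/4,.068),bp("top",125+109/4,130+335/4,.08),bp("top",125+118/4,130+280/4,.063))
E
```

```text
[0.42505237 0.23928611 0.068     ] [0.54047901 0.24384601 0.08      ] [0.58571774 0.24471571 0.063     ]
0.11551667282189185 0.03948423555296237
0.16075708775020583 0.03378162496093764
[0.42700422 0.23214543 0.068     ] [0.54685246 0.24247551 0.08      ] [0.58196313 0.24353995 0.063     ]
```

The crop shows the grip's top face centred at full-frame (290,200), with the bar running to the jar and the far lug at (282,340). Fusing with the top view puts the grip at about (0.425,0.238) and the jar yaw at about 0.04. Descending.

Call:
arm_command(deltas=[0.3,0.3,-1.3,-0.32,0.3,0.3,-2.6,-0.32,0.3,0.3,-3.9,-0.32,0.3,0.3,-5.2,-0.32,0.3,0.3,-6,-0.32,0.3,0.3,-6.5,-0.32,0.3,0.3,-6.5,-0.32])

```text
t: 4.2
tool_pos: [0.4252, 0.2385, 0.038]
orientation: [-0.021, 1.0, -0.0, -0.0]
wrist_force: [1.0, -0.1, 0.7]
opening: 0.0878
grip_force: 0.0
```

Call:
arm_command(deltas=[0,0,0,0,0,0,0,0,0,0,0,0,0,0,0,0,0,0,0,0,0,0,0,0,0,0,0,0], hand=-0.6, grip_force=10)

```text
t: 5.08
tool_pos: [0.4253, 0.2392, 0.0384]
orientation: [-0.021, 1.0, -0.0, -0.0]
wrist_force: [-0.0, -1.5, 0.4]
opening: 0.0241
grip_force: 10.0
```

```bash
python3 - <<'E'
from h import *
s=readout.sense();print(s["tool_pos"],yaw(s),s["q"].round(3),s["opening"],s["wrist_force"])
im=eyes.snapshot("wrist")[:,:,::-1]
cv2.imwrite("pics/w3.png",im)
E
```

```text
[0.42527336 0.23916533 0.03836866] -3.0991999016290332 [-0.011  0.583 -0.767  2.06   0.607  0.735  0.449] 0.024056564662324538 [-0.01892962 -1.5273431   0.39618922]
```

View pics/w3.png

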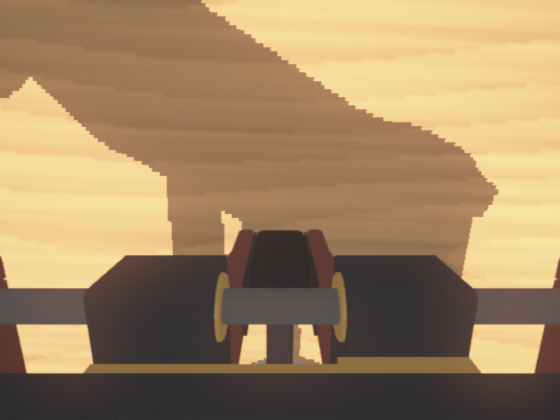

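Gripped: the opening is 24.1 mm, as expected for the block. While the clock stands still, I'll refine the mixer axis by colour centroids in both fixed views.

```bash
python3 - <<'E'
from h import *
def cents(n,box,lo,hi,mn=3):
    im=cv2.imread(f"pics/{n}0.png");x0,y0,x1,y1=box
    h=cv2.cvtColor(im[y0:y1,x0:x1],cv2.COLOR_BGR2HSV);m=cv2.inRange(h,lo,hi)
    k,_,st,c=cv2.connectedComponentsWithStats(m)
    return [(c[i][0]+x0,c[i][1]+y0,st[i][4]) for i in range(1,k) if st[i][4]>=mn]
for n,box in(("top",(225,130,290,215)),("scene",(260,120,325,240))):
    for nm,lo,hi in(("blue",(100,120,60),(125,255,255)),("yel",(18,120,100),(32,255,255)),("grn",(50,80,50),(85,255,255))):
        for u,v,a in cents(n,box,lo,hi):
            print(n,nm,round(u,2),round(v,2),a,bp(n,u,v,.337).round(4))
for u,v,a in cents("top",(130,190,180,280),(100,120,60),(125,255,255)): print("jar cap",u,v,a,bp("top",u,v,.08))
E
```

```text
top blue 254.37 164.6 392 [ 0.6031 -0.0059  0.337 ]
top blue 273.71 194.0 7 [ 0.5514 -0.0395  0.337 ]
top blue 249.0 200.6 5 [0.5399 0.0029 0.337 ]
top blue 258.0 202.0 7 [ 0.5375 -0.0126  0.337 ]
top yel 250.51 183.63 43 [5.695e-01 5.000e-04 3.370e-01]
top yel 252.83 203.33 6 [ 0.5352 -0.0037  0.337 ]
top grn 264.85 180.88 41 [ 0.5744 -0.0242  0.337 ]
top grn 268.67 200.17 6 [ 0.5407 -0.0308  0.337 ]
scene blue 290.74 140.25 170 [ 0.5945 -0.0073  0.337 ]
scene blue 289.97 211.63 145 [0.8087 0.0305 0.337 ]
scene yel 297.71 131.24 21 [ 0.5579 -0.0007  0.337 ]
scene grn 284.07 131.93 14 [ 0.5655 -0.0253  0.337 ]
jar cap 151.47222222222223 213.04444444444445 180 [0.54851286 0.24435683 0.08      ]
jar cap 173.0 214.78571428571428 14 [0.54445578 0.19405642 0.08      ]
jar cap 169.85714285714286 225.0 7 [0.52047723 0.20050308 0.08      ]
```

Call:
arm_command(deltas=[0,0,0,0,0,0,0,0,0,0,0,0,0,0,0.2,0,0,0,0.5,0,0,0,0.8,0,0,0,1,0,0,0,1,0], hand=-1, grip_force=58)

```text
t: 6.12
tool_pos: [0.4256, 0.2393, 0.069]
orientation: [-0.021, 1.0, 0.0, 0.001]
wrist_force: [0.4, -0.1, -2.8]
opening: 0.0239
grip_force: 58.0
```

```bash
python3 - <<'E'
from h import *
s=readout.sense();print(s["tool_pos"],yaw(s),s["opening"],s["wrist_force"],s["ft_torque"],Ro.from_quat(s["orientation"]).as_matrix()[:,2])
a=eyes.snapshot("scene")[:,:,::-1];b=eyes.snapshot("top")[:,:,::-1]
cv2.imwrite("pics/s4.png",a);cv2.imwrite("pics/t4.png",b)
A=cv2.resize(a[110:330,250:450],None,fx=2.6,fy=2.6,interpolation=cv2.INTER_CUBIC)
cv2.imwrite("pics/s4c.png",A)
E
```

```text
[0.42564513 0.23932398 0.06900708] -3.0993020445777284 0.02393035509307086 [ 0.40062266 -0.07249545 -2.84065904] [-0.02131873  0.19853108  0.00076555] [ 1.05752133e-03  4.16321257e-04 -9.99999354e-01]
```

View pics/s4c.png

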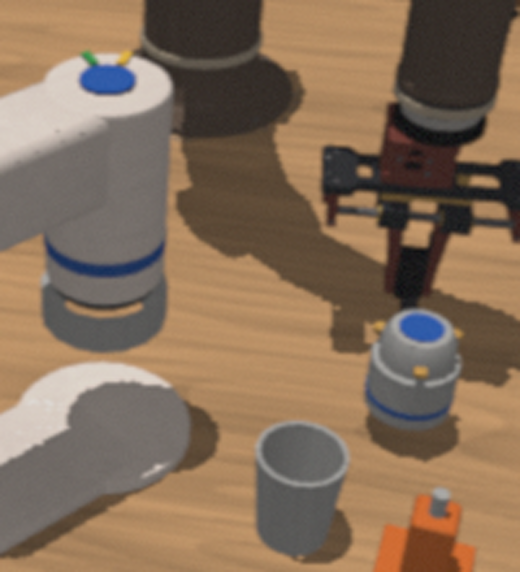

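The picture shows the jar lifted and upright, cap at crop (420,327), with the beaker at (300,490) and stand at (430,540) untouched. Next I'll cross-check the camera biases against the held jar.

```bash
python3 - <<'E'
from h import *
def cent(f,box,lo=(100,120,60),hi=(125,255,255)):
    im=cv2.imread(f);x0,y0,x1,y1=box
    h=cv2.cvtColor(im[y0:y1,x0:x1],cv2.COLOR_BGR2HSV);k,_,st,c=cv2.connectedComponentsWithStats(cv2.inRange(h,lo,hi))
    i=1+np.argmax(st[1:,4]);return c[i]+[x0,y0],st[i,4]
for f,n,box,z in(("scene0","scene",(390,235,425,262),.08),("s4","scene",(395,225,430,250),.1106),("t4","top",(130,190,180,240),.1106),("top0","top",(130,190,165,240),.08)):
    c,a=cent(f"pics/{f}.png",box);print(f,c.round(2),a,bp(n,*c,z).round(4))
# ring/head silhouettes in scene: predicted ring bottom edge for axis (.603,-.006)
for ax in((.603,-.006),(.598,-.006),(.595,-.006)):
    t=np.linspace(0,2*np.pi,72);P=np.array([pj("scene",(ax[0]+.049*np.cos(a),ax[1]+.049*np.sin(a),.130)) for a in t])
    print(ax,P.min(0).round(1),P.max(0).round(1))
    P=np.array([pj("top",(ax[0]+.075*np.cos(a),ax[1]+.075*np.sin(a),.014)) for a in t]);print(P.min(0).round(1),P.max(0).round(1))
E
```

```text
scene0 [409.34 246.51] 125 [0.5426 0.2445 0.08  ]
s4 [411.66 235.58] 125 [0.543  0.2445 0.1106]
t4 [147.46 211.41] 195 [0.5486 0.2445 0.1106]
top0 [151.47 213.04] 180 [0.5485 0.2444 0.08  ]
(0.603, -0.006) [265.4 216.7] [312.9 246.6]
[229.7 165.9] [288.9 224.3]
(0.598, -0.006) [265.9 215.3] [313.2 245. ]
[229.7 167.8] [288.9 226.3]
(0.595, -0.006) [266.2 214.5] [313.4 244.1]
[229.7 169. ] [288.9 227.5]
```

The two cameras bracket the true x by about ±3 mm, and the jar from TCP geometry agrees with the midpoint. So the mixer axis is about (0.599,-0.006), entry jar yaw about -0.185±0.22 and lock yaw about 0.565±0.22. I'll bring the jar low under the ring at yaw -0.43, the clockwise end of the search.

Call:
arm_command(deltas=[0.1,-0.4,0.1,-0.2,0.3,-1.1,0.1,-0.6,0.6,-1.9,0.1,-1,0.9,-2.7,0.1,-1.4,1.2,-3.5,0.1,-1.8,1.5,-4.3,0.1,-2.2,1.8,-5.1,0.1,-2.6,2,-5.9,0.1,-3,2.1,-6.4,0.1,-3.3,2.14,-6.51,0.1,-3.38])

```text
t: 7.48
tool_pos: [0.4894, 0.0422, 0.0713]
orientation: [0.215, 0.977, -0.0, -0.0]
wrist_force: [-0.5, 1.0, -2.1]
opening: 0.0237
grip_force: 58.0
```

Call:
arm_command(deltas=[0,0,0,0,0,0,0,0])

```text
t: 7.72
tool_pos: [0.4893, 0.0449, 0.0715]
orientation: [0.212, 0.977, 0.0, -0.0]
wrist_force: [0.2, -0.0, -3.4]
opening: 0.0236
grip_force: 58.0
```

```bash
python3 - <<'E'
from h import *
s=readout.sense();p=yaw(s)+np.pi;T=s["tool_pos"];print(T,p,s["opening"],s["wrist_force"],s["ft_torque"],s["q"].round(2)); print("axis",T[0]+.12*np.cos(p),T[1]+.12*np.sin(p))
a=eyes.snapshot("scene")[:,:,::-1]
cv2.imwrite("pics/s5.png",a)
A=cv2.resize(a[170:290,230:350],None,fx=5,fy=5,interpolation=cv2.INTER_CUBIC)
cv2.imwrite("pics/s5c.png",A)
E
```

```text
[0.48930427 0.04492747 0.07147787] 5.855571891345891 0.023577851157389425 [ 0.18083722 -0.01556144 -3.40163119] [0.1328215  0.18080361 0.03853248] [ 0.36  0.5  -0.69  2.04  0.45  0.76  0.53]
axis 0.5984992320773247 -0.004836568908796912
```

View pics/s5c.png

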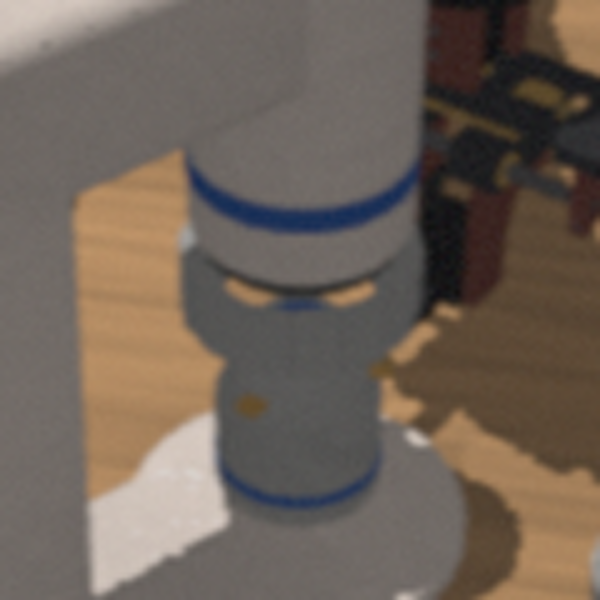

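The crop shows the jar upright below the ring. The ring spans crop x 182–424 and the jar body 219–381, so they are nearly concentric. I'll check with the projection.

```bash
python3 - <<'E'
from h import *
def ext(ax,r,zs):
    P=np.array([pj("scene",(ax[0]+r*np.cos(a),ax[1]+r*np.sin(a),z)) for z in zs for a in np.linspace(0,6.283,90)]);return P.min(0).round(2),P.max(0).round(2)
J=(.5985,-.0048);b=.0331
print("jar body",ext(J,.036,[b+.012,b+.035]),"cap centre",pj("scene",(*J,b+.08)))
print("jar bottom",ext(J,.036,[b]))
print("ring",ext((.599,-.006),.049,[.13,.15]),"head",pj("scene",(.599,-.006,.337)))
print("obs jar x",229.6+219/5,229.6+381/5,"ring",229.6+182/5,229.6+424/5,"bottom",169.6+522/5)
E
```

```text
jar body (array([272.87, 241.43]), array([306.43, 271.7 ])) cap centre (np.float64(289.9444009269516), np.float64(236.11771710566572))
jar bottom (array([272.97, 253.34]), array([305.88, 275.79]))
ring (array([265.65, 208.08]), array([313.57, 245.35])) head (np.float64(291.0124723484564), np.float64(141.50360614371255))
obs jar x 273.4 305.8 ring 266.0 314.4 bottom 274.0
```

Well centred. Raising the jar until the lugs touch the ring's underside.

Call:
arm_command(deltas=[0,0,0.2,0,0,0,0.4,0,0,0,0.6,0,0,0,0.8,0,0,0,0.9,0,0,0,0.95,0,0,0,0.95,0])

```text
t: 8.65
tool_pos: [0.4897, 0.044, 0.1]
orientation: [0.213, 0.977, 0.0, 0.0]
wrist_force: [0.4, 0.8, -2.2]
opening: 0.0239
grip_force: 58.0
```

Call:
arm_command(deltas=[0,0,0.05,0,0,0,0.1,0,0,0,0.15,0,0,0,0.2,0,0,0,0.2,0])

```text
t: 9.28
tool_pos: [0.4896, 0.044, 0.106]
orientation: [0.213, 0.977, 0.0, 0.0]
wrist_force: [2.7, 1.5, -5.2]
opening: 0.0239
grip_force: 58.0
```

```bash
cat >> h.py <<'E'
def rep():
    s=readout.sense();p=(yaw(s)+2*np.pi)%(2*np.pi)-np.pi;T=s["tool_pos"]
    print("t",s["t"],T.round(4),"jyaw",round(p,4),"F",s["wrist_force"].round(2),"M",s["ft_torque"].round(3),"axis",(T[0]+.12*np.cos(p)).round(4),(T[1]+.12*np.sin(p)).round(4),"under",(T[2]-.0384).round(4),"q",s["q"].round(2),"op",s["opening"].round(4))
E
python3 -c "
from h import *
rep()"
```

```text
Traceback (most recent call last):
  File "h.py", line 18, in rep
    print("t",s["t"],T.round(4),"jyaw",round(p,4),"F",s["wrist_force"].round(2),"M",s["ft_torque"].round(3),"axis",(T[0]+.12*np.cos(p)).round(4),(T[1]+.12*np.sin(p)).round(4),"under",(T[2]-.0384).round(4),"q",s["q"].round(2),"op",s["opening"].round(4))
                                                                                                                                                                                                                                      ^^^^^^^^^^^^^^^^^^
AttributeError: 'float' object has no attribute 'round'
```

Call:
arm_command(deltas=[0.03,0.02,0,0,0.03,0.02,0,0,0.03,0.02,0,0])

```text
t: 9.65
tool_pos: [0.4899, 0.0443, 0.1056]
orientation: [0.213, 0.977, -0.0, -0.001]
wrist_force: [0.1, -0.4, -4.5]
opening: 0.0233
grip_force: 58.0
```

```bash
sed -i 's/s\["opening"\].round(4)/round(float(s["opening"]),4)/' h.py; python3 -c "
from h import *
rep()"
```

```text
t 9.65 [0.4899 0.0443 0.1056] jyaw -0.4297 F [ 0.08 -0.37 -4.53] M [0.37  0.494 0.051] axis 0.599 -0.0057 under 0.0672 q [ 0.39  0.45 -0.72  2.01  0.4   0.83  0.58] op 0.0233
```

Lateral force is gone. I'll tabulate the TCP shifts for turning about the ring axis.

```bash
cat >> h.py <<'E'
def tab(p0,ps,r=.12):
    for p in ps: print(round(p,3),[round(float(x),2) for x in (r*(np.cos(p0)-np.cos(p))/.03, r*(np.sin(p0)-np.sin(p))/.03,(p-p0)/np.radians(8))])
E
python3 -c "
from h import *
tab(-.43,np.arange(-.395,.12,.035))"
```

```text
-0.395 [-0.06, -0.13, 0.25]
-0.36 [-0.11, -0.26, 0.5]
-0.325 [-0.15, -0.39, 0.75]
-0.29 [-0.2, -0.52, 1.0]
-0.255 [-0.23, -0.66, 1.25]
-0.22 [-0.27, -0.79, 1.5]
-0.185 [-0.3, -0.93, 1.75]
-0.15 [-0.32, -1.07, 2.01]
-0.115 [-0.34, -1.21, 2.26]
-0.08 [-0.35, -1.35, 2.51]
-0.045 [-0.36, -1.49, 2.76]
-0.01 [-0.36, -1.63, 3.01]
0.025 [-0.36, -1.77, 3.26]
0.06 [-0.36, -1.91, 3.51]
0.095 [-0.35, -2.05, 3.76]
```

Call:
arm_command(deltas=[-0.06,-0.13,0,0.25,-0.11,-0.26,0,0.5,-0.15,-0.39,0,0.75,-0.2,-0.52,0,1,-0.2,-0.52,0,1])

```text
t: 10.28
tool_pos: [0.484, 0.0284, 0.1057]
orientation: [0.145, 0.989, -0.0, -0.0]
wrist_force: [-0.7, 0.5, -4.5]
opening: 0.0239
grip_force: 58.0
```

```bash
python3 -c "
from h import *
rep()"
```

```text
t 10.275 [0.484  0.0284 0.1057] jyaw -0.2909 F [-0.71  0.49 -4.53] M [ 0.177  0.591 -0.126] axis 0.599 -0.006 under 0.0673 q [ 0.45  0.45 -0.76  2.02  0.42  0.83  0.73] op 0.0239
```

Still on the blank underside (−4.5 N against a weight of about −2.9 N). Continuing.

Call:
arm_command(deltas=[-0.03,-0.14,0,0.25,-0.07,-0.27,0,0.5,-0.1,-0.41,0,0.75,-0.1,-0.41,0,0.75])

```text
t: 10.78
tool_pos: [0.4822, 0.0184, 0.1064]
orientation: [0.093, 0.996, 0.002, 0.001]
wrist_force: [1.2, 5.9, -5.5]
opening: 0.024
grip_force: 58.2
```

```bash
python3 -c "
from h import *
rep()"
```

```text
t 10.775 [0.4822 0.0184 0.1064] jyaw -0.1872 F [ 1.19  5.86 -5.53] M [ 1.266  0.058 -0.985] axis 0.6001 -0.0039 under 0.068 q [ 0.5   0.45 -0.79  2.03  0.43  0.83  0.85] op 0.024
```

Strong resistance to counter-clockwise turning (Mz −1, Fy +5.9): the lugs appear to be in the slots, against their walls. Backing off.

Call:
arm_command(deltas=[0.03,0.14,0,-0.25,0.05,0.2,0,-0.37,0.05,0.2,0,-0.37,0.05,0.2,0,-0.37])

```text
t: 11.28
tool_pos: [0.4832, 0.0228, 0.1061]
orientation: [0.118, 0.993, 0.0, 0.0]
wrist_force: [2.1, 1.0, -3.8]
opening: 0.0238
grip_force: 58.0
```

```bash
python3 -c "
from h import *
rep()"
```

```text
t 11.275 [0.4832 0.0228 0.1061] jyaw -0.2361 F [ 2.11  1.01 -3.81] M [ 0.34  -0.046  0.003] axis 0.5999 -0.0052 under 0.0677 q [ 0.47  0.45 -0.77  2.03  0.42  0.83  0.79] op 0.0238
```

Call:
arm_command(deltas=[0,0,0.05,0,0,0,0.1,0,0,0,0.15,0,0,0,0.15,0])

```text
t: 11.78
tool_pos: [0.483, 0.0227, 0.1105]
orientation: [0.118, 0.993, 0.0, 0.0]
wrist_force: [3.1, 2.2, -5.8]
opening: 0.0238
grip_force: 58.0
```

```bash
python3 - <<'E'
from h import *
rep()
a=eyes.snapshot("scene")[:,:,::-1]
cv2.imwrite("pics/s6c.png",cv2.resize(a[170:290,230:350],None,fx=5,fy=5,interpolation=cv2.INTER_CUBIC))
E
```

```text
t 11.775 [0.483  0.0227 0.1105] jyaw -0.2366 F [ 3.15  2.21 -5.81] M [ 0.582 -0.185  0.13 ] axis 0.5997 -0.0054 under 0.0721 q [ 0.48  0.44 -0.78  2.02  0.41  0.84  0.8 ] op 0.0238
```

View pics/s6c.png

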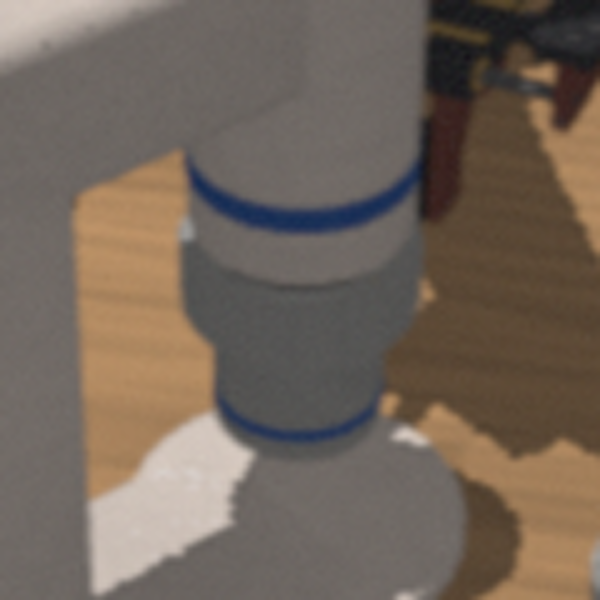

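The picture shows the jar's neck in or against the ring with no lugs visible. I'll measure the ring lift from the shift between the two pictures.

```bash
python3 - <<'E'
from h import *
a=cv2.imread("pics/s5.png");b=eyes.snapshot("scene")[:,:,::-1];cv2.imwrite("pics/s6.png",b)
for u in(268,270,311,312):
    for im in(a,b): print(u,im[212:250,u].astype(int).sum(1).tolist())
t=np.linspace(0,6.283,360)
for l in(0,.004,.007):
    P=np.array([pj("scene",(.599+.049*np.cos(x),-.0055+.049*np.sin(x),.13+l)) for x in t]);
    print(l,[round(float(P[np.abs(P[:,0]-u)<.6][:,1].max()),1) for u in(268,270,311,312)])
E
```

```text
268 [309, 320, 348, 367, 403, 420, 400, 312, 251, 246, 253, 253, 247, 248, 242, 242, 242, 244, 242, 247, 247, 243, 244, 268, 325, 386, 409, 410, 407, 403, 418, 422, 427, 423, 416, 408, 395, 404]
268 [305, 325, 361, 389, 402, 380, 281, 248, 240, 245, 247, 248, 245, 244, 245, 244, 242, 245, 242, 237, 241, 264, 293, 334, 378, 416, 418, 406, 401, 401, 420, 418, 423, 416, 409, 406, 396, 400]
270 [303, 300, 305, 303, 303, 305, 300, 278, 261, 243, 240, 251, 248, 254, 255, 251, 247, 250, 249, 251, 244, 251, 250, 247, 246, 268, 302, 356, 395, 409, 417, 423, 427, 422, 416, 410, 397, 400]
270 [303, 302, 301, 301, 300, 299, 291, 277, 259, 245, 248, 247, 254, 252, 252, 247, 246, 244, 248, 239, 246, 245, 246, 251, 278, 325, 379, 402, 403, 407, 416, 424, 424, 420, 414, 408, 399, 398]
311 [299, 299, 299, 296, 294, 285, 270, 254, 250, 251, 253, 250, 252, 251, 251, 246, 243, 251, 247, 246, 247, 248, 240, 248, 279, 332, 384, 397, 392, 364, 277, 228, 222, 226, 219, 215, 220, 292]
311 [301, 293, 296, 295, 290, 281, 264, 254, 250, 245, 257, 254, 250, 248, 245, 247, 245, 244, 250, 243, 243, 246, 246, 240, 233, 222, 219, 210, 209, 215, 215, 217, 227, 229, 225, 219, 205, 208]
312 [271, 263, 257, 274, 266, 264, 258, 254, 254, 251, 250, 255, 247, 244, 245, 244, 246, 251, 243, 245, 231, 217, 217, 263, 337, 383, 410, 401, 372, 319, 241, 217, 220, 226, 233, 224, 212, 272]
312 [274, 276, 278, 273, 277, 260, 255, 253, 245, 249, 252, 246, 247, 244, 249, 242, 246, 241, 253, 268, 256, 240, 231, 231, 217, 222, 216, 216, 209, 211, 219, 222, 223, 225, 230, 225, 210, 216]
0 [236.9, 239.0, 237.8, 236.6]
0.004 [235.4, 237.4, 236.5, 235.1]
0.007 [234.2, 236.3, 235.4, 234.2]
```

```bash
python3 - <<'E'
from h import *
def band(f,r0,r1):
    im=cv2.imread(f).astype(float);out=[]
    for u in(276,279,282,286,290,294,298,301,303):
        c=im[r0:r1,u];w=np.clip(c[:,0]-c[:,2]-15,0,None);out.append(round(float((w*np.arange(r0,r1)).sum()/w.sum()),2))
    return np.array(out)
a=band("pics/s5.png",258,275);b=band("pics/s6.png",244,264);print(a,b,b-a)
# predicted: front point of body at band
def pr(J,z,us=(276,279,282,286,290,294,298,301,303)):
    t=np.linspace(-1.6,1.8,400);P=np.array([pj("scene",(J[0]+.036*np.cos(x),J[1]+.036*np.sin(x),z)) for x in t]);
    i=np.argsort(P[:,0]);return np.interp(us,P[i,0],P[i,1])
p0=pr((.5985,-.0048),.0331+.012)
for up in(.035,.037,.039,.041): print(up,(pr((.5997,-.0054),.0331+.012+up)-p0).round(2))
E
```

```text
[265.46 267.75 269.09 269.81 270.07 269.71 268.49 266.87 265.33] [252.78 254.66 255.75 256.64 256.81 256.47 255.44 253.84 252.42] [-12.68 -13.09 -13.34 -13.17 -13.26 -13.24 -13.05 -13.03 -12.91]
0.035 [-11.5  -11.7  -11.81 -11.88 -11.92 -11.93 -11.9  -11.85 -11.78]
0.037 [-12.21 -12.42 -12.52 -12.6  -12.64 -12.64 -12.61 -12.55 -12.47]
0.039 [-12.92 -13.13 -13.24 -13.32 -13.36 -13.36 -13.32 -13.25 -13.16]Traceback (most recent call last):
  File "<stdin>", line 13, in <module>
  File "<stdin>", line 10, in pr
  File "h.py", line 8, in pj
    c=eyes.calibration(n);f=foc(c);V=np.array(c["view"]);q=V[:3,:3]@np.asarray(p)+V[:3,3]
ValueError: time passes only in moves, steps and waits
```

The ring is lifted only about 3.5 mm while the jar is about 7 mm above the touch height. So the lugs are about 3 mm into the slots and held by side friction. I'll relieve the side force.

Call:
arm_command(deltas=[0.03,0.07,0,-0.1,0.06,0.14,0,-0.2,0.06,0.14,0,-0.2,0.06,0.14,0,-0.2])

```text
t: 12.38
tool_pos: [0.4845, 0.0266, 0.1104]
orientation: [0.132, 0.991, -0.0, -0.0]
wrist_force: [0.2, -0.0, -2.6]
opening: 0.024
grip_force: 58.0
```

```bash
python3 -c "
from h import *
rep()"
```

```text
t 12.375 [0.4845 0.0266 0.1104] jyaw -0.2646 F [ 0.2  -0.02 -2.59] M [ 0.191  0.238 -0.056] axis 0.6003 -0.0047 under 0.072 q [ 0.46  0.44 -0.77  2.02  0.41  0.84  0.77] op 0.024
```

Free: the force is back to the weight alone and the ring has dropped over the lugs. The ring axis is about (0.6003,-0.0047). Raising to the shoulder.

Call:
arm_command(deltas=[0,0,0.06,0,0,0,0.12,0,0,0,0.18,0,0,0,0.24,0,0,0,0.28,0,0,0,0.28,0,0,0,0.28,0])

```text
t: 13.25
tool_pos: [0.4847, 0.0268, 0.1187]
orientation: [0.132, 0.991, 0.0, -0.0]
wrist_force: [0.7, 0.1, -3.6]
opening: 0.0238
grip_force: 58.0
```

```bash
python3 -c "
from h import *
rep()
p=-.2646
tab(p,p+np.arange(.07,.92,.07))"
```

```text
t 13.25 [0.4847 0.0268 0.1187] jyaw -0.2646 F [ 0.72  0.11 -3.6 ] M [0.165 0.178 0.093] axis 0.6005 -0.0046 under 0.0803 q [ 0.47  0.43 -0.78  2.01  0.4   0.86  0.78] op 0.0238
-0.195 [-0.06, -0.27, 0.5]
-0.125 [-0.11, -0.55, 1.0]
-0.055 [-0.13, -0.83, 1.5]
0.015 [-0.14, -1.11, 2.01]
0.085 [-0.12, -1.39, 2.51]
0.155 [-0.09, -1.67, 3.01]
0.225 [-0.04, -1.94, 3.51]
0.295 [0.03, -2.21, 4.01]
0.365 [0.12, -2.48, 4.51]
0.435 [0.23, -2.73, 5.01]
0.505 [0.36, -2.98, 5.51]
0.575 [0.5, -3.22, 6.02]
0.645 [0.67, -3.45, 6.52]
```

Shoulder lightly on the ring. Turning counter-clockwise, with a check after a short arc.

Call:
arm_command(deltas=[-0.03,-0.13,0,0.25,-0.06,-0.27,0,0.5,-0.09,-0.41,0,0.75,-0.11,-0.55,0,1,-0.11,-0.55,0,1])

```text
t: 13.88
tool_pos: [0.4811, 0.01, 0.1186]
orientation: [0.063, 0.998, -0.0, -0.0]
wrist_force: [-0.6, -0.6, -5.2]
opening: 0.024
grip_force: 58.0
```

```bash
python3 -c "
from h import *
rep()
p=-.125
tab(p,p+np.arange(.07,.5,.07))"
```

```text
t 13.875 [0.4811 0.01   0.1186] jyaw -0.1258 F [-0.59 -0.63 -5.22] M [-0.025  0.349 -0.057] axis 0.6001 -0.005 under 0.0802 q [ 0.53  0.43 -0.81  2.02  0.41  0.86  0.94] op 0.024
-0.055 [-0.03, -0.28, 0.5]
0.015 [-0.03, -0.56, 1.0]
0.085 [-0.02, -0.84, 1.5]
0.155 [0.02, -1.12, 2.01]
0.225 [0.07, -1.39, 2.51]
0.295 [0.14, -1.66, 3.01]
0.365 [0.23, -1.93, 3.51]
```

Call:
arm_command(deltas=[-0.03,-0.14,-0.01,0.25,-0.03,-0.28,-0.02,0.5,-0.03,-0.56,-0.02,1,-0.02,-0.84,-0.02,1.5,0.02,-1.12,-0.02,2,0.07,-1.39,-0.02,2.5,0.14,-1.66,-0.02,3,0.23,-1.93,-0.02,3.5,0.23,-1.93,-0.02,3.5])

```text
t: 15.0
tool_pos: [0.4884, -0.0481, 0.1182]
orientation: [-0.18, 0.984, 0.0, -0.0]
wrist_force: [-0.8, 0.4, -2.3]
opening: 0.0234
grip_force: 58.0
```

```bash
python3 -c "
from h import *
rep()
p=.365
tab(p,p+np.arange(.03,.3,.03))"
```

```text
t 15.0 [ 0.4884 -0.0481  0.1182] jyaw 0.3614 F [-0.83  0.38 -2.3 ] M [-0.043  0.177  0.043] axis 0.6007 -0.0057 under 0.0798 q [ 0.72  0.49 -0.91  1.99  0.49  0.9   1.47] op 0.0234
0.395 [0.04, -0.11, 0.21]
0.425 [0.09, -0.22, 0.43]
0.455 [0.14, -0.33, 0.64]
0.485 [0.2, -0.44, 0.86]
0.515 [0.26, -0.54, 1.07]
0.545 [0.32, -0.65, 1.29]
0.575 [0.38, -0.75, 1.5]
0.605 [0.45, -0.85, 1.72]
0.635 [0.52, -0.94, 1.93]
0.665 [0.59, -1.04, 2.15]
```

Call:
arm_command(deltas=[0.04,-0.11,0,0.21,0.09,-0.22,0,0.43,0.14,-0.33,0,0.64,0.2,-0.44,0,0.86,0.26,-0.54,0,1.07,0.26,-0.54,0,1.07])

```text
t: 15.75
tool_pos: [0.4956, -0.0641, 0.118]
orientation: [-0.253, 0.967, 0.0, -0.001]
wrist_force: [-2.8, -2.1, -0.4]
opening: 0.0239
grip_force: 58.0
```

Call:
arm_command(deltas=[0.03,-0.06,0,0.11,0.06,-0.11,0,0.22,0.06,-0.11,0,0.22])

```text
t: 16.12
tool_pos: [0.4969, -0.0667, 0.118]
orientation: [-0.268, 0.963, 0.001, -0.001]
wrist_force: [-7.3, -0.1, 1.2]
opening: 0.0235
grip_force: 58.3
```

```bash
python3 -c "
from h import *
rep()"
```

```text
t 16.125 [ 0.4969 -0.0667  0.118 ] jyaw 0.5433 F [-7.29 -0.08  1.16] M [-0.028  1.153 -1.125] axis 0.5996 -0.0046 under 0.0796 q [ 0.77  0.52 -0.95  1.97  0.53  0.93  1.67] op 0.0235
```

It has reached the stop (Mz −1.1, jar yaw about 0.53). Easing back to the middle of the locks before lowering.

Call:
arm_command(deltas=[-0.06,0.11,0,-0.22,-0.12,0.22,0,-0.44,-0.13,0.24,0,-0.48,-0.13,0.24,0,-0.48])

```text
t: 16.62
tool_pos: [0.4937, -0.0601, 0.1181]
orientation: [-0.237, 0.972, -0.0, -0.0]
wrist_force: [-3.8, -4.1, -1.4]
opening: 0.0237
grip_force: 58.0
```

```bash
python3 -c "
from h import *
rep()"
```

```text
t 16.625 [ 0.4937 -0.0601  0.1181] jyaw 0.4776 F [-3.76 -4.13 -1.44] M [-0.764  0.74  -0.202] axis 0.6002 -0.005 under 0.0797 q [ 0.75  0.51 -0.94  1.98  0.52  0.91  1.6 ] op 0.0237
```

Call:
arm_command(deltas=[-0.03,-0.03,0,0,-0.05,-0.05,0,0,-0.05,-0.05,0,0])

```text
t: 17.0
tool_pos: [0.493, -0.0609, 0.1184]
orientation: [-0.237, 0.972, 0.0, 0.001]
wrist_force: [1.1, -0.4, -3.6]
opening: 0.024
grip_force: 58.0
```

Call:
arm_command(deltas=[0,0,-0.05,0,0,0,-0.1,0,0,0,-0.13,0,0,0,-0.13,0])

```text
t: 17.5
tool_pos: [0.4925, -0.0613, 0.1142]
orientation: [-0.236, 0.972, 0.0, 0.0]
wrist_force: [1.1, 0.4, -4.4]
opening: 0.024
grip_force: 58.0
```

```bash
python3 -c "
from h import *
rep()"
```

```text
t 17.5 [ 0.4925 -0.0613  0.1142] jyaw 0.4769 F [ 1.07  0.4  -4.44] M [-0.033  0.06  -0.044] axis 0.5991 -0.0062 under 0.0758 q [ 0.75  0.51 -0.93  1.98  0.52  0.91  1.59] op 0.024
```

Call:
arm_command(deltas=[0,0,-0.03,0,0,0,-0.05,0,0,0,-0.06,0,0,0,-0.06,0])

```text
t: 18.0
tool_pos: [0.4926, -0.0614, 0.1125]
orientation: [-0.236, 0.972, 0.0, 0.0]
wrist_force: [2.1, -0.0, -2.0]
opening: 0.0239
grip_force: 58.0
```

```bash
python3 -c "
from h import *
rep()"
```

```text
t 18.0 [ 0.4926 -0.0614  0.1125] jyaw 0.4767 F [ 2.14 -0.03 -2.05] M [-0.049 -0.1   -0.039] axis 0.5992 -0.0063 under 0.0741 q [ 0.75  0.51 -0.93  1.99  0.53  0.9   1.59] op 0.0239
```

Call:
arm_command(deltas=[0.02,0,-0.02,0,0.03,0,-0.04,0,0.03,0,-0.04,0])

```text
t: 18.38
tool_pos: [0.4931, -0.0615, 0.1118]
orientation: [-0.236, 0.972, -0.0, -0.0]
wrist_force: [-7.0, -2.0, 7.8]
opening: 0.0235
grip_force: 58.0
```

```bash
python3 - <<'E'
from h import *
rep()
a=eyes.snapshot("scene")[:,:,::-1];cv2.imwrite("pics/s7.png",a)
a=a.astype(float);o=[]
for u in(276,279,282,286,290,294,298,301,303):
    c=a[244:264,u];w=np.clip(c[:,0]-c[:,2]-15,0,None);o.append(round(float((w*np.arange(244,264)).sum()/w.sum()),2))
print(o)
for u in (268,270): print(a[230:242,u].sum(1))
E
```

```text
t 18.375 [ 0.4931 -0.0615  0.1118] jyaw 0.4766 F [-7.02 -2.02  7.79] M [0.116 0.417 0.064] axis 0.5997 -0.0065 under 0.0734 q [ 0.75  0.52 -0.93  1.98  0.53  0.9   1.59] op 0.0235
[251.69, 253.75, 255.02, 255.88, 256.12, 255.84, 254.82, 253.4, 251.95]
[247. 243. 244. 241. 246. 273. 309. 323. 249. 216. 209. 282.]
[246. 245. 244. 246. 248. 244. 247. 241. 241. 228. 216. 225.]
```

It now rests firmly on the pocket floor: underside at 73.4–74 mm, below the 77 mm ledge level. Relieving the residual force before release.

Call:
arm_command(deltas=[-0.02,0,0.025,0,-0.02,0,0.025,0,-0.02,0,0.025,0])

```text
t: 18.8
tool_pos: [0.4929, -0.0614, 0.1121]
orientation: [-0.236, 0.972, -0.0, 0.0]
wrist_force: [-0.8, -0.9, 1.7]
opening: 0.0235
grip_force: 58.0
```

```bash
python3 -c "
from h import *
rep()"
```

```text
t 18.8 [ 0.4929 -0.0614  0.1121] jyaw 0.4767 F [-0.78 -0.95  1.65] M [-0.053 -0.021  0.01 ] axis 0.5995 -0.0064 under 0.0737 q [ 0.75  0.52 -0.93  1.99  0.53  0.9   1.59] op 0.0235
```

Call:
arm_command(deltas=[0,0,0,0,0,0,0,0,0,0,0,0], grip_force=4)

```text
t: 19.18
tool_pos: [0.4929, -0.0614, 0.1121]
orientation: [-0.236, 0.972, 0.0, 0.0]
wrist_force: [0.2, -1.2, 0.1]
opening: 0.0243
grip_force: 4.0
```

Call:
arm_command(deltas=[0,0,0,0,0,0,0,0,0,0,0,0,0,0,0,0,0,0,0,0,0,0,0,0], hand=0.3)

```text
t: 19.92
tool_pos: [0.4928, -0.0614, 0.1121]
orientation: [-0.236, 0.972, 0.0, -0.0]
wrist_force: [0.4, -0.1, 0.1]
opening: 0.0572
grip_force: 0.0
```

Call:
arm_command(deltas=[-0.3,-0.15,0,0,-0.7,-0.35,0,0,-1.3,-0.65,0,0,-2,-1,0,0,-2.6,-1.3,0,0,-2.6,-1.3,0,0,-2.6,-1.3,0,0])

```text
t: 20.8
tool_pos: [0.4152, -0.1005, 0.1123]
orientation: [-0.236, 0.972, -0.0, 0.0]
wrist_force: [0.1, -0.2, 0.4]
opening: 0.057
grip_force: 0.0
```

```bash
python3 - <<'E'
from h import *
rep()
a=eyes.snapshot("scene")[:,:,::-1];b=eyes.snapshot("top")[:,:,::-1]
cv2.imwrite("pics/f.png",np.hstack([cv2.resize(a[110:350,180:450],(440,392)),cv2.resize(b[120:300,130:300],(355,376))[:392]] if 0 else [cv2.resize(a[110:350,180:450],(440,392)),cv2.resize(b[120:310,130:300],(351,392))]))
a=a.astype(float);o=[]
for u in(276,279,282,286,290,294,298,301,303):
    c=a[244:264,u];w=np.clip(c[:,0]-c[:,2]-15,0,None);o.append(round(float((w*np.arange(244,264)).sum()/w.sum()),2))
print(o)
E
```

```text
t 20.8 [ 0.4152 -0.1005  0.1123] jyaw 0.4762 F [ 0.08 -0.18  0.41] M [ 0.09  -0.113 -0.02 ] axis 0.5219 -0.0455 under 0.0739 q [ 0.95  0.41 -0.99  2.14  0.47  0.83  1.72] op 0.057
[251.46, 253.71, 254.78, 255.82, 256.09, 255.7, 254.54, 253.42, 251.83]
```

View pics/f.png

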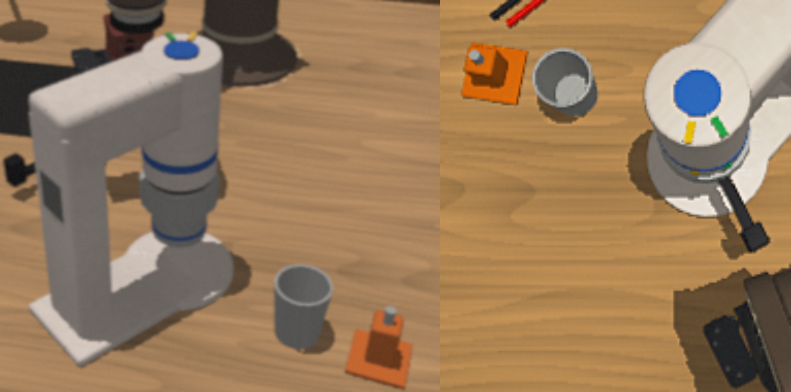

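The picture shows the jar hanging upright in the ring with its handle near the green mark at (725,127). The gripper is clear, and beaker and stand are where they were. The blue band's height gives an underside of about 74 mm, which is the locked height, so I'm handing in.

```bash
python3 -c "
from cell import env
print(env.close_job())"
```

```text
the job is handed in; nothing more can be done
None
```

The steel jar hangs locked and upright in the mixer's bayonet ring, its underside at about 74 mm (the locked height), and the gripper was clear of it when I handed the job in at about 21 s; beaker and stand show no movement in the last pictures, and the arm never went near the rack.

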